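Load a sample cup into the rotary magazine and lock it in

ROBOT

A 6-joint arm with a two-finger parallel gripper is mounted at the origin on a cart in front of the work surface, level with it; the furniture and walls round the work are solid. World frame = base frame: x ahead of the robot, y to its left, z up, the work surface at z = 0. Lengths are in mm, angles in degrees, forces in N, time in s.
With the tool pointing down it reaches from about 300 to 850 mm from the base axis. Payload 4.2 kg.
Tool frame: the origin (TCP) lies at the very end of the fingers, on their centre line; the grasp point (between the pads) lies 19 mm behind it (env.grip_depth is the distance from the TCP to the grasp point, in mm); z points along the fingers, y is the line along which they close (so a half turn about z gives the same grasp; the last joint's range is limited). The gripper opens to 91 mm and grips with 3 to 60 N. Pads are 32 mm wide; open, the fingers measure 118 mm over their backs; the gripper's body (76 mm by 178 mm) begins 60 mm behind the grasp point.
Start: joints at [66.463, 18.312, 89.639, -0, 72.044, -1.146], TCP at [219.037, 531.663, 213.976] pointing down, gripper open.
Joint ranges: [-177.97, 177.97], [-48.28, 115.42], [12.27, 149.76], [-77.06, 257.06], [2.81, 150.46], [-146.56, 146.56]. Speed limits (degrees/s): [147.25, 147.25, 180, 180, 180, 180].

INTERFACE

Orientations are given as [roll, pitch, yaw] about the fixed x, y, z axes, in that order (R = Rz(yaw) Ry(pitch) Rx(roll)).
In Python, from workcell import env, cams gives the robot as it stands.
- The arm moves only by the tool apply_moves, never from a script. Its argument "deltas" is a list of rows, each a list of 5 numbers: the shift along the tool's x, y, z in m, then the turn about the tool's z in rad, then the opening, from -1 (shut) to 1 (fully open), so that 0 is half open. In form: [[tx, ty, tz, roll, gripper], ...]. A call has 1 to 5 rows; each row is the pose to reach, as a shift and turn from the pose commanded when the call began, along the tool's axes at that moment; what a row does not reach only later rows make up. A row lasts 1/10 s, in which the tool goes at most 50 mm and 8.59 degrees, less where a joint would pass 70% of its speed; a pose out of reach is approached as far as the arm can. A call with a gripper value outside its range is refused whole. The fingers move at their own pace and stop on an object; "grip_force" is the grip in N (left out, the last holds). Time passes only in rows, so rows that repeat a pose let the fingers close. It gives the time, the measured TCP pose, the force, the opening and the grip force at its end, in the units of the state.
- env.state(): the state, without advancing time (a new reading comes with each control period).
- cams.grab_frame(name): name is "scene" or "side" or "wrist"; returns the picture (400x640x3 uint8, blue, green, red); there is no depth.
- cams.get_calibration(name): a dict with "mtx" (3x3 intrinsics, pixels), "eye" and "attitude" of the camera in the world; the wrist camera has in their place "tool_from_camera" (4x4, takes a point from camera to tool coordinates, whose origin is the TCP and whose axes are the flange's). Camera axes: x right, y down, z forward; pixel columns grow to the right and rows downward; lengths in mm; the calibration is good to about 2 mm. A picture is of the moment at which its call begins: read the wrist's pose just before it. get_calibration takes no time and is no camera call.
- env.job_done(): hands the job in; it is judged then, once.
The state is a dict: "time_s": time; "qpos": joint angles; "qvel": joint speeds; "effort": joint torques, N m; "ee_pos": TCP position; "ee_rot": TCP orientation; "force": force on the tool from outside, world axes, zero at the start; "torque": the same for the moment, N m; "gripper_width": finger opening in mm; "gripper_force": force on a finger pad.
Only numpy, scipy, OpenCV 4.12 (cv2) and the standard library are available. Lean on these libraries where they do the work, as an engineer would, in place of code of your own. Each camera call takes 0.05 s, during which the arm holds its last target. There are 200 camera calls.

TASK

Turn the rotary sample magazine by its top knob until its empty well is under the loading port, and stand the loose steel sample cup upright in that well on its spring plate. Then press the cup down fully home, firmly but without ramming it, and while it is held down slide the steel gate fully shut over it, so that the spring cannot push it out again. Leave the other things on the bench where they are.

Things in the scene. Friction and masses are not known exactly. Their poses are not given: they have to be found in the camera images.
- stand: Grey base plate, 216 x 216 x 10 mm, of the rotary magazine, fixed. Origin: centre of its underside, on the turret's axis; z up, -x is the front with the loading port. The works on it (deck, turret, clear cover, gate) stand on four levelling screws that raise them by an UNKNOWN 0 to 18 mm, reported nowhere: feel for it. All heights named are above the bench with screws fully down.
- knob (a point): Axis of the black knob on the turret (stand frame 0, 0, 125 mm; true height 0 to 18 mm more). Bar grip 24 mm wide, 54 long, from 108 to 142 mm high. The bar lies along the line from the axis to the empty well; its nose and white line point to that well.
- port (a point): Port axis at the top face of the clear cover (stand frame -60, 0, 104 mm; true height 0 to 18 mm more). Cover 204 x 204 mm, 4.5 thick. The port is a slot in it 52 mm wide in y, from x = -34 mm to the open front edge at -102. Cap nuts at (+-92, +-92) reach 112.5 mm. Shut fingers pressing on the cup's middle and dragged to -x run against the gate's lip and take the gate along.
- well (a point): Rim centre of the empty well once turned to the port (stand frame -60, 0, 84 mm; true height 0 to 18 mm more). Six wells, 60 degrees apart on a 60 mm radius; five hold cups, tops at 95.5 mm under the cover. The empty one: a tube of 48 mm inside diameter with a spring plate in it, which stands at 56 mm when up: a cup on it has its top at 122 mm, 18 mm above the cover.
- lip (a point): Where the inner face of the gate's thumb lip is while open (stand frame -86.5, 0, 109 mm; true height 0 to 18 mm more): 46 mm wide in y, 6 thick, top at 114 mm, 10 above the cover; shut it is at x = -108.5. Push it to -x. The gate is a steel frame under the cover, 73 mm wide, 3 thick, underside 96 mm, with a 52 x 52 mm hole that the cup passes through when open.
- turret (a joint): Turret angle about the vertical, rad, positive anticlockwise from above; 0 = the empty well is under the port (stand's -x side of the axis). Starts at 0.5 to 1.4, so turn it clockwise. Knob and wells turn as one, with 0.05 N m friction, and stay where left.
- lifter (a joint): How far the empty well's spring plate is down, m: 0 = up, 0.028 = on its hard stop, fully home, the cup's top then at 94 mm, 2 mm below the gate's underside. The spring pushes up with about 5.5 N at the top and 13 N at the stop, where the force then rises steeply (see buffer); it lifts the cup again when let go without the gate.
- gate (a joint): The gate, m: 0 = open, 0.022 = fully shut; slides to the stand's -x with 1.5 N friction, stays where left. While the cup is up it blocks the gate. With the cup held down at its stop, the bar behind the hole slides over the cup's top, 18 mm of it when shut.
- buffer (a joint): How far the stiff rubber buffer under the spring plate's stop is squeezed, m; 0 in normal use. Once the plate is home the buffer begins to give at 16 N and then gives 1 mm per 12 N; squeezing it beyond 1.8 mm (38 N on the cup) is ramming.
- cup: Loose steel sample cup: upright cylinder, 44 mm diameter, 66 mm high, flat top, a black ring 46 mm up, the foot bevelled to 37 mm over its lowest 5 mm; about 0.22 kg. Origin: centre of its underside; z up.
- mortar: White mortar 98 mm in diameter, 45 mm high, a bystander. Origin: centre of its underside.
- die_body: Steel die body, a cylinder 54 mm in diameter and 41 mm high with a bore and a black ring round it, a bystander (not the cup: it is wider and lower). Origin: centre of its underside.
- beaker: Glass beaker 73 mm in diameter, 94 mm high, a bystander. Origin: centre of its underside.
Things that resemble listed ones, but are neither listed nor needed, are in the scene too. Leave any pink or purple look-alike of the cup alone.

How it is judged (in metres and radians):
On the way, in this order (a step that is already met when the one before it is completed fails the run):
1. the empty well is under the loading port (turret within 0.06 rad of 0) (value of joint turret between -0.06 and 0.06 rad), for 0.2 s.
2. the cup stands upright in the well under the port, its foot below the port (less than 80 mm over the bench), the gate still open (horizontal distance between cup and port below 0.006 m and angle between cup's own z axis and vertical below 0.12 rad and z of cup in the frame of stand below 0.08 m and value of joint gate below 0.006 m), for 0.1 s.
3. the cup is pressed down below the gate (spring plate at least 25.5 mm down) (horizontal distance between cup and port below 0.006 m and angle between cup's own z axis and vertical below 0.12 rad and value of joint lifter above 0.0255 m), for 0.05 s.
4. the gate is slid shut over the cup (at least 18 of 22 mm) (value of joint gate above 0.018 m), for 0.2 s.
At the end, for the whole second after the job is handed in: The turret is within 0.06 rad of 0; the cup is upright (within 0.12 rad) in the well, within 6 mm of the port axis, its underside less than 53 mm above the bench, held down by the gate with the spring plate 23 to 29 mm down; the gate is shut by at least 18 mm; the cup is at rest (all of step 1 and horizontal distance between cup and port below 0.006 m and angle between cup's own z axis and vertical below 0.12 rad and z of cup in the frame of stand below 0.053 m and value of joint lifter between 0.023 and 0.029 m and value of joint gate above 0.018 m and linear speed of cup below 0.02 m/s); the robot touches nothing.
It fails at once if the cup is rammed: the rubber buffer under it is squeezed more than 1.8 mm (about 38 N) (value of joint buffer above 0.0018 m).
It fails at once if the cup is tipped over (angle between cup's own z axis and vertical above 0.7 rad).
It fails at once if the mortar, the die body or the beaker is pushed more than 30 mm away (distance of any of mortar, die_body, beaker from where it was at the start of the episode above 0.03 m).
It also fails if it takes over 58 s, if anything falls off the work surface, if the arm or the gripper's body presses on something with over 40 N, if the wrist force passes 120 N, or if a joint passes its speed limit or range.

## Working session

There is one attempt and no reset: what is moved stays moved. The work goes in short steps, Python scripts to look and compute and a tool call to move; the robot and the scene stay as the last step left them, time stands still between calls to the robot, and variables do not carry over. Pictures are saved under pics/ and viewed, at most 10 in all, crops included, and the job is handed in when it is done.

Besides the shell and the picture viewer there is one more tool, called after "Request:" by a JSON object that holds its "method" and its "body", one argument or row to a line. apply_moves: Moves the arm, as the interface text tells. Its arguments: {"type":"object","properties":{"deltas":{"type":"array"},"grip_force":{"type":"number"}},"required":["deltas"]}

```bash
mkdir -p pics; ls; cat > h.py <<'E'
import numpy as np,cv2
from workcell import env,cams
from scipy.spatial.transform import Rotation as R
def cam(n,st=None):
    c=cams.get_calibration(n);K=np.array(c['mtx'],float)
    if n=='wrist':
        st=st or env.state()
        T=np.eye(4);T[:3,:3]=R.from_euler('xyz',st['ee_rot'],degrees=True).as_matrix();T[:3,3]=st['ee_pos']
        return K,T@np.array(c['tool_from_camera'])
    return K,c
def world(M,px,z):
    K,T=M
    d=T[:3,:3]@np.linalg.inv(K)@np.array([px[0],px[1],1.]);o=T[:3,3]
    return o+d*(z-o[2])/d[2]
def proj(M,p):
    K,T=M;q=K@(T[:3,:3].T@(np.array(p,float)-T[:3,3]));return q[:2]/q[2]
E
python3 - <<'E'
from h import *
print(env.state())
for n in ['scene','side','wrist']:
    print(n,cams.get_calibration(n)); cv2.imwrite(f'pics/{n}0.png',cams.grab_frame(n))
E
```

```text
pics
{'time_s': 0.0, 'qpos': array([ 6.64621417e+01,  1.83506375e+01,  8.97074191e+01,  4.04098522e-04,
        7.20442071e+01, -1.14577634e+00]), 'qvel': array([-0.00063673,  0.03851681,  0.08466209, -0.0033815 ,  0.007369  ,
        0.02691564]), 'effort': array([ 6.42352443e-04, -4.12470782e+01, -2.31976497e+01,  7.27433665e-02,
        4.58260160e-02, -1.38695286e-04]), 'ee_pos': array([218.83083867, 531.17054754, 213.12348829]), 'ee_rot': array([-1.79897765e+02, -2.42900326e-03,  1.57607791e+02]), 'force': array([ 0.72266187, -0.1449139 ,  1.14300263]), 'torque': array([-0.02131227,  0.0272808 , -0.0672892 ]), 'gripper_force': 0.0, 'gripper_width': 91.43666733965043}
scene {'mtx': array([[436.09029019,   0.        , 314.69609528],
       [  0.        , 436.09029019, 193.64735227],
       [  0.        ,   0.        ,   1.        ]]), 'eye': array([-407.92713979, -523.04696548,  742.11537306]), 'attitude': array([-121.16558232,   -0.78456046,  -63.83584037])}
side {'mtx': array([[436.76850727,   0.        , 317.92027596],
       [  0.        , 436.76850727, 207.3567149 ],
       [  0.        ,   0.        ,   1.        ]]), 'eye': array([  579.96969892, -1106.8294081 ,  1023.21078408]), 'attitude': array([-132.19108273,   -0.42374441,    3.13297965])}
wrist {'mtx': array([[344.06878643,   0.        , 322.53322924],
       [  0.        , 344.06878643, 199.88282399],
       [  0.        ,   0.        ,   1.        ]]), 'tool_from_camera': array([[ 2.71324044e-04, -9.55763021e-01, -2.94137677e-01,
         8.49085121e+01],
       [ 9.99999686e-01,  4.04675064e-05,  7.90944620e-04,
         1.92601469e-01],
       [-7.44052601e-04, -2.94137800e-01,  9.55762733e-01,
        -1.71149514e+02],
       [ 0.00000000e+00,  0.00000000e+00,  0.00000000e+00,
         1.00000000e+00]])}
```

```bash
cat >> h.py <<'E'
def fixed(n):
    c=cams.get_calibration(n);T=np.eye(4);T[:3,:3]=R.from_euler('xyz',c['attitude'],degrees=True).as_matrix();T[:3,3]=c['eye']
    return np.array(c['mtx'],float),T
E
python3 - <<'E'
from h import *
for n in ['scene','side']:
    M=fixed(n); print(n,proj(M,env.state()['ee_pos']),M[1][:3,2])
E
```

```text
scene [ 57.49595152 160.54229962] [ 0.77112259  0.37094523 -0.51746458]
side [249.5267715   80.64224346] [-0.03553378  0.74007321 -0.67158692]
```

View pics/scene0.png

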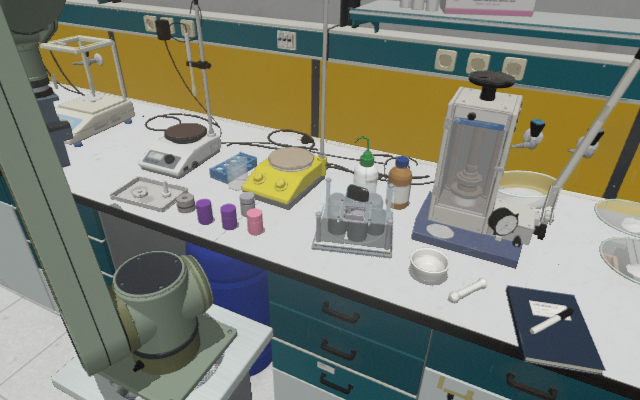

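View pics/side0.png

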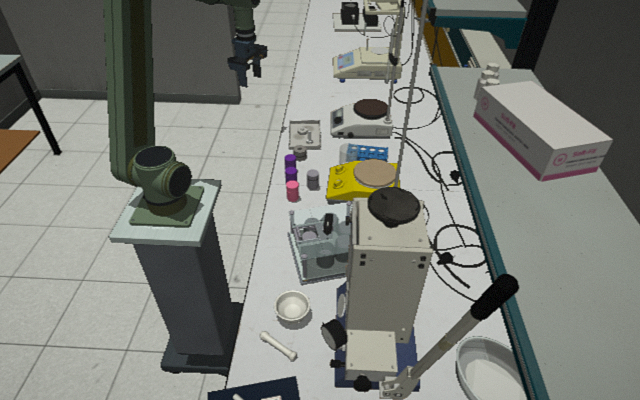

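Scene: grey cup at about (247,204), magazine at (355,220) with black knob (357,193). The purple and pink look-alikes are at (204..255, 220). Side: cup (313,179), magazine (320,245), knob (328,223).

```bash
python3 - <<'E'
from h import *
S=fixed('scene');D=fixed('side')
def tri(a,b):
    A=[];B=[]
    P=np.zeros((3,3));q=np.zeros(3)
    for (K,T),p in((S,a),(D,b)):
        d=T[:3,:3]@np.linalg.inv(K)@np.array([*p,1.]);d/=np.linalg.norm(d);m=np.eye(3)-np.outer(d,d);P+=m;q+=m@T[:3,3]
    return np.linalg.solve(P,q)
print('cup',tri((247,204),(313,179)),'knob',tri((357,193),(328,223)))
for p in [(314,247),(390,252),(393,212),(322,208)]: print('stand sc',p,world(S,p,10))
for p in [(299,282),(291,212)]: print('stand side',p,world(D,p,10))
a=cv2.imread('pics/scene0.png')[160:260,180:400];b=cv2.imread('pics/side0.png')[140:290,270:370]
o=np.zeros((600,800,3),np.uint8);o[:300,:660]=cv2.resize(a,None,fx=3,fy=3,interpolation=2)
b=cv2.resize(b,None,fx=3.0,fy=3.0,interpolation=2)[:,:]  # 300x450
o[300:600,:300]=b[:300];o[300:450,320:620]=b[300:]
cv2.imwrite('pics/c1.png',o)
E
```

```text
cup [501.30754038 139.68165502  31.66598753] knob [ 565.99169735 -183.64403378  125.9394197 ]
stand sc (314, 247) [ 432.51960738 -119.22592939   10.        ]
stand sc (390, 252) [ 505.83793222 -309.04463108   10.        ]
stand sc (393, 212) [ 696.146024  -257.6395724   10.       ]
stand sc (322, 208) [616.81609261 -55.82859695  10.        ]
stand side (299, 282) [ 489.14688266 -316.14081397   10.        ]
stand side (291, 212) [435.97725414 -19.61621947  10.        ]
```

View pics/c1.png

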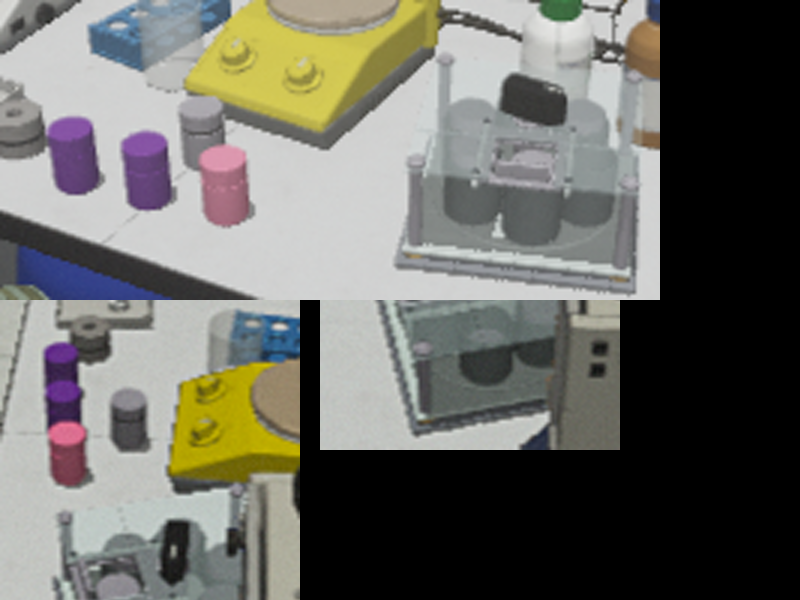

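Crop: the cup is the grey one at scene (247,204). The stand front corners are at scene (312,248) and (391,257). The knob nose points toward scene-right. I'll add a planner helper and move closer.

```bash
cat >> h.py <<'E'
def plan(x,y,z,yaw,start=None,dmax=225,amax=40):
    """tool-axis shift/turn per 5-row call"""
    s=env.state();p=np.array(s['ee_pos']) if start is None else np.array(start[:3],float);w=s['ee_rot'][2] if start is None else start[3]
    t=np.array([x,y,z],float);dw=(yaw-w+180)%360-180
    n=int(max(1,np.ceil(np.linalg.norm(t-p)/dmax),np.ceil(abs(dw)/amax)))
    for i in range(n):
        a=np.radians(w+dw*i/n);d=(t-p)/n/1000
        print('  call',[round(float(v),4) for v in (d[0]*np.cos(a)+d[1]*np.sin(a),d[0]*np.sin(a)-d[1]*np.cos(a),-d[2],-np.radians(dw/n))])
E
python3 -c "
from h import *
plan(450,90,270,70)"
```

```text
call [-0.1273, -0.1067, -0.0189, 0.5097]
  call [-0.1631, -0.031, -0.0189, 0.5097]
  call [-0.1575, 0.0525, -0.0189, 0.5097]
```

Request:
{"method": "apply_moves", "body": {
  "deltas": [
    [-0.025,-0.021,-0.004,0.102,1],
    [-0.051,-0.043,-0.008,0.204,1],
    [-0.076,-0.064,-0.011,0.306,1],
    [-0.102,-0.085,-0.015,0.408,1],
    [-0.127,-0.107,-0.019,0.51,1]
  ]
}}

```text
time_s: 0.65
ee_pos: [296.1, 383.0, 232.8]
ee_rot: [-180.0, 0.0, 128.2]
force: [0.8, -0.7, -0.6]
gripper_width: 91.5
gripper_force: 0.0
```

Request:
{"method": "apply_moves", "body": {
  "deltas": [
    [-0.033,-0.006,-0.004,0.102,1],
    [-0.065,-0.012,-0.008,0.204,1],
    [-0.098,-0.019,-0.011,0.306,1],
    [-0.13,-0.025,-0.015,0.408,1],
    [-0.163,-0.031,-0.019,0.51,1]
  ]
}}

```text
time_s: 1.15
ee_pos: [372.8, 236.0, 251.9]
ee_rot: [-180.0, -0.0, 98.9]
force: [0.0, 0.5, -1.1]
gripper_width: 91.5
gripper_force: 0.0
```

Request:
{"method": "apply_moves", "body": {
  "deltas": [
    [-0.032,0.01,-0.004,0.102,1],
    [-0.063,0.021,-0.008,0.204,1],
    [-0.095,0.032,-0.011,0.306,1],
    [-0.126,0.042,-0.015,0.408,1],
    [-0.158,0.052,-0.019,0.51,1]
  ]
}}

```text
time_s: 1.65
ee_pos: [449.4, 88.3, 270.9]
ee_rot: [-180.0, -0.0, 69.7]
force: [0.3, 1.4, 0.3]
gripper_width: 91.1
gripper_force: 0.0
```

```bash
python3 - <<'E'
from h import *
s=env.state();print(s['ee_pos'],s['ee_rot'],s['force'],s['time_s'])
cv2.imwrite('pics/w1.png',cams.grab_frame('wrist'))
M=cam('wrist',s);print('cup top px',proj(M,(501,140,66)),proj(M,(501,140,0)))
np.save('pics/w1.npy',np.r_[s['ee_pos'],s['ee_rot']])
plan(470,-200,300,50)
E
```

```text
[449.35647797  88.34620793 270.90945116] [-1.79975979e+02 -1.30154561e-03  6.97021841e+01] [0.34686474 1.36679712 0.27086167] 1.65
cup top px [352.64712274 111.51518096] [348.30719728 108.89321305]
  call [-0.13, 0.0585, -0.0143, 0.1692]
  call [-0.1183, 0.0796, -0.0143, 0.1692]
```

View pics/w1.png

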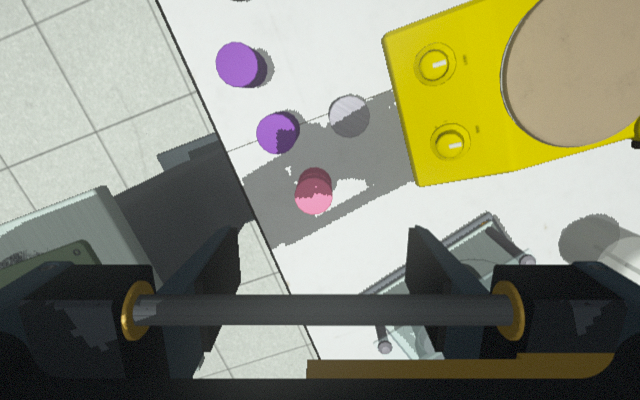

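The cup's grey top is at (349,116), as predicted. Its neighbours are purple at (278,132) and pink at (313,190), and the yellow stirrer is to the right. Next is the magazine view.

```bash
python3 - <<'E'
from h import *
g=np.load('pics/w1.npy');M=cam('wrist',{'ee_pos':g[:3],'ee_rot':g[3:]})
for n,p in dict(cup=(349,116),purple=(278,132),pink=(313,190),yel=(418,185),yel2=(384,40)).items(): print(n,world(M,p,66 if n[0]=='c' or n[0]=='p' else 30))
plan(475,-220,320,20)
E
```

```text
cup [495.87014481 136.96398044  66.        ]
purple [418.58948717 147.6096747   66.        ]
pink [431.01480451  73.86476105  66.        ]
yel [550.5686856   25.94619667  30.        ]
yel2 [559.93065178 197.40307618  30.        ]
  call [-0.1385, 0.0644, -0.0243, 0.431]
  call [-0.0989, 0.1164, -0.0243, 0.431]
```

Request:
{"method": "apply_moves", "body": {
  "deltas": [
    [-0.028,0.013,-0.005,0.086,1],
    [-0.055,0.026,-0.01,0.172,1],
    [-0.083,0.039,-0.015,0.259,1],
    [-0.111,0.052,-0.02,0.345,1],
    [-0.138,0.064,-0.024,0.431,1]
  ]
}}

```text
time_s: 2.2
ee_pos: [461.8, -63.1, 295.0]
ee_rot: [-180.0, -0.0, 45.1]
force: [1.0, -0.1, -0.3]
gripper_width: 90.8
gripper_force: 0.0
```

Request:
{"method": "apply_moves", "body": {
  "deltas": [
    [-0.02,0.023,-0.005,0.086,1],
    [-0.04,0.047,-0.01,0.172,1],
    [-0.06,0.07,-0.015,0.259,1],
    [-0.08,0.093,-0.02,0.345,1],
    [-0.099,0.116,-0.024,0.431,1]
  ]
}}

```text
time_s: 2.7
ee_pos: [474.5, -215.0, 318.9]
ee_rot: [-180.0, 0.0, 20.4]
force: [0.3, 0.7, 0.9]
gripper_width: 91.1
gripper_force: 0.0
```

```bash
python3 - <<'E'
from h import *
s=env.state();print(s['ee_pos'],s['ee_rot'],s['force'],s['time_s'])
im=cams.grab_frame('wrist');cv2.imwrite('pics/w2.png',im);cv2.imwrite('pics/w2c.png',cv2.resize(im[0:250,140:540],None,fx=2,fy=2,interpolation=2))
M=cam('wrist',s);print('knob px',proj(M,(566,-184,142)))
np.save('pics/w2.npy',np.r_[s['ee_pos'],s['ee_rot']])
E
```

```text
[ 474.47051257 -215.01246886  318.94677918] [-1.79981287e+02  3.30884300e-03  2.03673546e+01] [0.28305081 0.73337195 0.86395288] 2.7
knob px [326.76730339  79.06196301]
```

View pics/w2c.png

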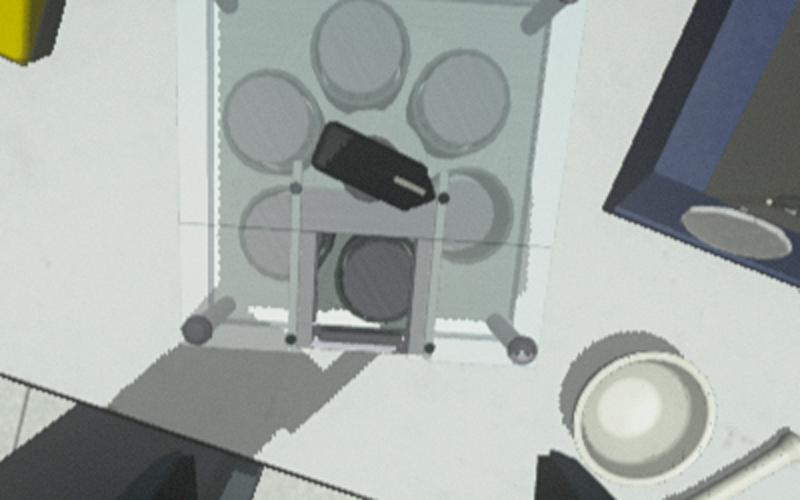

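The front cap nuts are at full-image (239,164) and (400,174). The knob bar runs from about (300,78) to its nose at (357,98), and the empty well is at (372,107).

```bash
python3 - <<'E'
from h import *
g=np.load('pics/w2.npy');M=cam('wrist',{'ee_pos':g[:3],'ee_rot':g[3:]})
n1,n2=(239,164),(400.5,174.5)
for z in (112.5,117,121,126,130):
    a,b=world(M,n1,z),world(M,n2,z);d=a-b;L=np.hypot(*d[:2])
    psi=np.arctan2(d[1],d[0])-np.pi/2; ex=np.array([np.cos(psi),np.sin(psi)]);c=(a+b)[:2]/2+92*ex
    w=c-60*ex
    print(z,round(L,1),np.degrees(psi).round(2),'axis',c.round(1),'well',w.round(1))
im=cv2.imread('pics/w2.png');m=(im.max(2)<45).astype(np.uint8);m[:55]=0;m[110:]=0;m[:,:280]=0;m[:,365:]=0
c=max(cv2.findContours(m,0,1)[0],key=cv2.contourArea);r=cv2.minAreaRect(c);print(r)
line=np.argwhere((im[80:100,330:358].min(2)>90));l=line[:,::-1]+[330,80];print(len(l),l.mean(0),l.min(0),l.max(0))
for z in (142,150,158):
    b=cv2.boxPoints(r);P=[world(M,p,z)[:2] for p in b]
    print(z,np.round(P,1).tolist(),world(M,r[0],z).round(1))
    vx=cv2.fitLine(l.astype(np.float32),2,0,.01,.01).ravel();p=world(M,vx[2:],z);q=world(M,vx[2:]+5*vx[:2],z);print('line yaw',np.degrees(np.arctan2(*(q-p)[1::-1])))
E
```

```text
112.5 180.9 16.62 axis [ 563.5 -184.1] well [ 506.  -201.2]
117 178.8 16.62 axis [ 564.4 -183.8] well [ 507.  -200.9]
121 176.9 16.62 axis [ 565.3 -183.5] well [ 507.8 -200.7]
126 174.5 16.62 axis [ 566.3 -183.2] well [ 508.8 -200.3]
130 172.6 16.62 axis [ 567.1 -182.9] well [ 509.6 -200.1]
((343.9000244140625, 102.30003356933594), (0.4472135603427887, 2.2360680103302), 63.43495178222656)
118 [350.          88.51694915] [337  80] [357  99]
142 [[551.2, -206.2], [552.7, -207.7], [552.4, -208.0], [550.9, -206.6]] [ 551.8 -207.1  142. ]
line yaw -39.319842772195784
150 [[551.2, -205.8], [552.7, -207.2], [552.5, -207.5], [550.9, -206.1]] [ 551.8 -206.6  150. ]
line yaw -39.31984277219594
158 [[551.3, -205.3], [552.7, -206.7], [552.5, -207.0], [551.0, -205.6]] [ 551.9 -206.1  158. ]
line yaw -39.31984277219583
```

```bash
python3 - <<'E'
from h import *
g=np.load('pics/w2.npy');M=cam('wrist',{'ee_pos':g[:3],'ee_rot':g[3:]})
ax=np.array([564,-184])
for z in (84,90): 
    w=world(M,(374,106.5),z)[:2]; v=w-ax; print(w,np.hypot(*v),np.degrees(np.arctan2(v[1],v[0])))
im=cv2.imread('pics/w2.png')
m=((im.max(2)<70)).astype(np.uint8)
m[:57]=0;m[107:]=0;m[:,:292]=0;m[:,362:]=0
n,lab,st,ce=cv2.connectedComponentsWithStats(m);i=1+st[1:,4].argmax();print(st[i],ce[i])
c=cv2.findContours((lab==i).astype(np.uint8),0,1)[0][0];r=cv2.minAreaRect(c);print(r)
for p in ((337.5,89.5),(352.5,96)): print(world(M,p,142))
print('box',[world(M,p,142)[:2].round(1) for p in cv2.boxPoints(r)])
cv2.imwrite('pics/k.png',cv2.resize(np.hstack([im[50:115,285:370],cv2.cvtColor(m[50:115,285:370]*255,8)]),None,fx=4.5,fy=4.5,interpolation=2))
plan(564,-184,200,80)
E
```

```text
[ 559.31586567 -244.61479992] 60.79551861648156 -94.4188679963479
[ 559.21883994 -243.73859705] 59.92962096223828 -94.5758961720884
[ 296   61   61   44 1306] [326.23124043  83.72664625]
((327.5, 84.49999237060547), (63.951541900634766, 25.491172790527344), 26.56505012512207)
[ 560.71308854 -197.03061347  142.        ]
[ 560.17998735 -212.80608199  142.        ]
box [array([ 552.7, -154.7]), array([ 575.6, -158.1]), array([ 570.6, -218.2]), array([ 547.1, -215.8])]
  call [0.0477, -0.0014, 0.0596, -0.523]
  call [0.042, 0.0226, 0.0596, -0.523]
```

View pics/k.png

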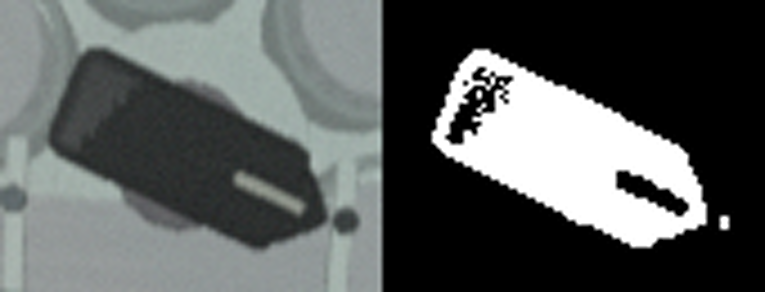

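The knob mask is clean: the bar points to about -94° world, so turret ≈ 1.21 rad, axis ≈ (564,-184). Moving to the knob.

```bash
python3 -c "
from h import *
plan(564,-184.5,180,86)"
```

```text
call [0.0476, -0.0012, 0.0696, -0.5754]
  call [0.0406, 0.0249, 0.0696, -0.5754]
```

Request:
{"method": "apply_moves", "body": {
  "deltas": [
    [0.01,0,0.014,-0.115,1],
    [0.019,0,0.028,-0.23,1],
    [0.029,-0.001,0.042,-0.345,1],
    [0.038,-0.001,0.056,-0.46,1],
    [0.048,-0.001,0.07,-0.575,1]
  ]
}}

```text
time_s: 3.25
ee_pos: [519.3, -195.6, 248.0]
ee_rot: [-180.0, 0.0, 53.8]
force: [0.1, 0.4, -0.2]
gripper_width: 91.1
gripper_force: 0.0
```

Request:
{"method": "apply_moves", "body": {
  "deltas": [
    [0.008,0.005,0.014,-0.115,1],
    [0.016,0.01,0.028,-0.23,0.8],
    [0.024,0.015,0.042,-0.345,0.5],
    [0.033,0.02,0.056,-0.46,0.3],
    [0.041,0.025,0.07,-0.575,0.2]
  ]
}}

```text
time_s: 3.75
ee_pos: [563.9, -177.3, 178.0]
ee_rot: [-180.0, -0.0, 86.8]
force: [-0.8, 0.5, 0.3]
gripper_width: 62.1
gripper_force: 0.0
```

```bash
python3 - <<'E'
from h import *
s=env.state();print(s['ee_pos'],s['ee_rot'],s['force'],s['time_s'],s['gripper_width'])
im=cams.grab_frame('wrist');cv2.imwrite('pics/w3.png',im[100:,120:520])
M=cam('wrist',s)
# knob from here
for z in (142,150):print('knob axis px',proj(M,(564,-184.5,z)))
E
```

```text
[ 563.89124108 -177.33733401  177.9619584 ] [-1.79960453e+02 -2.18202439e-02  8.67745739e+01] [-0.81653085  0.48038463  0.29337189] 3.75 62.12857441927756
knob axis px [324.6936034  240.71892094]
knob axis px [324.74601618 245.88106485]
```

View pics/w3.png

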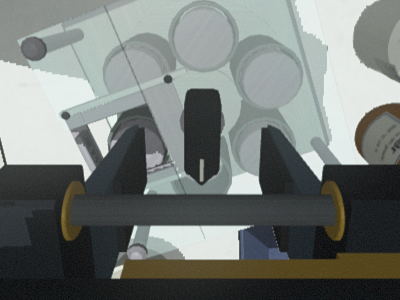

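Knob centred between the fingers at full-image (322,237), aligned. I'll move 7 mm back and descend in one call, then grip.

Request:
{"method": "apply_moves", "body": {
  "deltas": [
    [-0.007,0,0.012,0,0.2],
    [-0.007,0,0.025,0,0.2],
    [-0.007,0,0.038,0,0.2],
    [-0.007,0,0.05,0,0.2],
    [-0.007,0,0.05,0,0.2]
  ]
}}

```text
time_s: 4.3
ee_pos: [561.8, -184.7, 126.8]
ee_rot: [-179.8, -0.1, 86.4]
force: [0.4, -0.5, 0.0]
gripper_width: 54.9
gripper_force: 0.0
```

Request:
{"method": "apply_moves", "body": {
  "deltas": [
    [0,0,0,0,-0.4],
    [0,0,0,0,-0.6],
    [0,0,0,0,-0.8],
    [0,0,0,0,-0.8],
    [0,0,0,0,-0.8]
  ],
  "grip_force": 12
}}

```text
time_s: 4.8
ee_pos: [562.9, -185.0, 129.4]
ee_rot: [-180.0, 0.0, 86.5]
force: [-1.8, 0.2, 2.6]
gripper_width: 24.1
gripper_force: 12.0
```

Request:
{"method": "apply_moves", "body": {
  "deltas": [
    [0,0,0,0.12,-0.8],
    [0,0,0,0.24,-0.8],
    [0,0,0,0.36,-0.8],
    [0,0,0,0.48,-0.8],
    [0,0,0,0.6,-0.8]
  ]
}}

```text
time_s: 5.3
ee_pos: [562.9, -185.1, 129.4]
ee_rot: [-180.0, 0.0, 51.8]
force: [-0.7, -1.6, 4.0]
gripper_width: 23.7
gripper_force: 12.0
```

Request:
{"method": "apply_moves", "body": {
  "deltas": [
    [0,0,0,0.12,-0.8],
    [0,0,0,0.24,-0.8],
    [0,0,0,0.36,-0.8],
    [0,0,0,0.48,-0.8],
    [0,0,0,0.6,-0.8]
  ]
}}

```text
time_s: 5.8
ee_pos: [562.8, -185.1, 129.4]
ee_rot: [-180.0, 0.0, 17.4]
force: [-2.9, -0.6, 3.5]
gripper_width: 24.1
gripper_force: 12.0
```

Request:
{"method": "apply_moves", "body": {
  "deltas": [
    [0,0,0,0.02,-0.8],
    [0,0,0,0.02,-0.8],
    [0,0,0,0.02,-0.8]
  ]
}}

```text
time_s: 6.1
ee_pos: [562.8, -185.0, 129.4]
ee_rot: [-180.0, 0.0, 16.7]
force: [-3.5, 0.5, 5.2]
gripper_width: 23.8
gripper_force: 12.0
```

Request:
{"method": "apply_moves", "body": {
  "deltas": [
    [0,0,0,0,0],
    [0,0,0,0,0.4],
    [0,0,0,0,0.4],
    [0,0,-0.02,0,0.4],
    [0,0,-0.05,0,0.4]
  ]
}}

```text
time_s: 6.6
ee_pos: [562.2, -184.5, 177.3]
ee_rot: [-179.8, 0.2, 16.6]
force: [0.2, 0.8, 0.2]
gripper_width: 61.0
gripper_force: 0.0
```

Request:
{"method": "apply_moves", "body": {
  "deltas": [
    [-0.018,0,-0.03,0,1],
    [-0.037,0,-0.06,0,1],
    [-0.055,0,-0.09,0,1],
    [-0.074,0,-0.12,0,1],
    [-0.092,0,-0.15,0,1]
  ]
}}

```text
time_s: 7.1
ee_pos: [474.4, -211.3, 330.0]
ee_rot: [180.0, -0.0, 16.6]
force: [-0.6, -0.9, 0.7]
gripper_width: 90.8
gripper_force: 0.0
```

```bash
python3 - <<'E'
from h import *
s=env.state();print(s['ee_pos'],s['ee_rot'],s['force'],s['time_s'],s['gripper_width'])
im=cams.grab_frame('wrist');cv2.imwrite('pics/w4.png',im);cv2.imwrite('pics/w4c.png',cv2.resize(im[0:250,140:540],None,fx=2,fy=2,interpolation=2))
np.save('pics/w4.npy',np.r_[s['ee_pos'],s['ee_rot']])
E
```

```text
[ 474.39890781 -211.30824253  330.01616535] [ 1.79996801e+02 -2.20825825e-02  1.65819928e+01] [-0.58675058 -0.8721466   0.72282638] 7.1 90.818993146885
```

View pics/w4c.png

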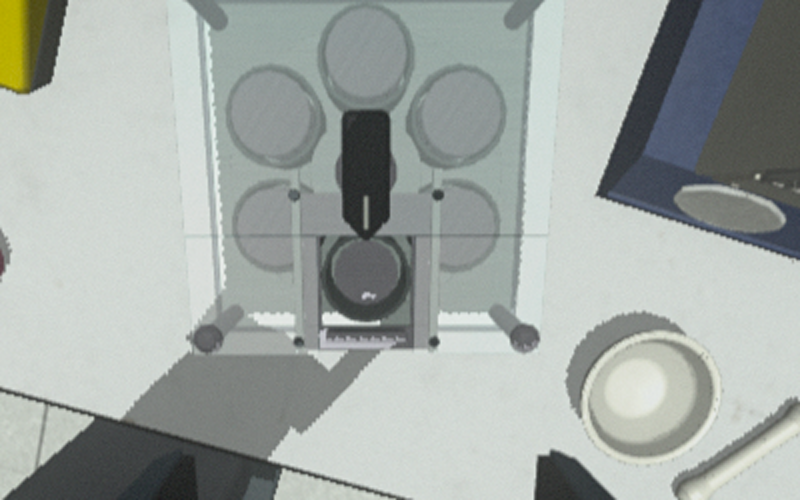

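The empty well is under the port: nose at crop (367,235), well centred at (366,278), symmetric between the nuts. Now for the cup.

```bash
python3 - <<'E'
from h import *
g=np.load('pics/w4.npy');M=cam('wrist',{'ee_pos':g[:3],'ee_rot':g[3:]})
n1,n2=(244,169.5),(402.5,169)
for z in (112.5,118,125):
    a,b=world(M,n1,z),world(M,n2,z);d=a-b;L=np.hypot(*d[:2])
    psi=np.arctan2(d[1],d[0])-np.pi/2; ex=np.array([np.cos(psi),np.sin(psi)]);c=(a+b)[:2]/2+92*ex
    print(z,round(L,1),np.degrees(psi).round(2),'axis',c.round(1),'well',(c-60*ex).round(1))
for z in(84,92,100): print(world(M,(323,139.),z))
plan(475,60,250,70)
E
```

```text
112.5 182.4 16.8 axis [ 562.5 -184.3] well [ 505.  -201.6]
118 179.8 16.8 axis [ 563.6 -183.9] well [ 506.2 -201.3]
125 176.6 16.8 axis [ 565.  -183.5] well [ 507.6 -200.9]
[ 503.99758741 -201.7911924    84.        ]
[ 504.96307662 -201.50444739   92.        ]
[ 505.92856583 -201.21770238  100.        ]
  call [0.0393, -0.1306, 0.0429, -0.4667]
  call [0.0939, -0.099, 0.0429, -0.4667]
```

```bash
python3 - <<'E'
from h import *
plan(440,121,200,16.7)
E
```

```text
call [0.0312, -0.1649, 0.0679, -0.0016]
  call [0.0314, -0.1648, 0.0679, -0.0016]
```

Request:
{"method": "apply_moves", "body": {
  "deltas": [
    [0.006,-0.033,0.013,0,1],
    [0.012,-0.066,0.027,0,1],
    [0.019,-0.099,0.04,0,1],
    [0.025,-0.132,0.054,0,1],
    [0.031,-0.165,0.068,0,1]
  ]
}}

```text
time_s: 7.65
ee_pos: [457.7, -42.9, 260.2]
ee_rot: [180.0, -0.0, 16.6]
force: [0.8, 0.0, -0.0]
gripper_width: 91.2
gripper_force: 0.0
```

Request:
{"method": "apply_moves", "body": {
  "deltas": [
    [0.006,-0.033,0.013,0,1],
    [0.012,-0.066,0.027,0,1],
    [0.019,-0.099,0.04,0,1],
    [0.025,-0.132,0.054,0,1],
    [0.031,-0.165,0.068,0,1]
  ]
}}

```text
time_s: 8.15
ee_pos: [440.4, 124.3, 192.3]
ee_rot: [-180.0, -0.1, 16.6]
force: [-0.2, -0.4, -0.0]
gripper_width: 91.2
gripper_force: 0.0
```

Request:
{"method": "apply_moves", "body": {
  "deltas": [
    [0,0,0,0,1]
  ]
}}

```text
time_s: 8.25
ee_pos: [439.0, 125.6, 191.0]
ee_rot: [-179.9, 0.2, 16.8]
force: [0.8, -0.1, -0.1]
gripper_width: 91.4
gripper_force: 0.0
```

```bash
python3 - <<'E'
from h import *
s=env.state();print(s['ee_pos'],s['ee_rot'],s['force'],s['time_s'],s['gripper_width'])
im=cams.grab_frame('wrist');M=cam('wrist',s);p=proj(M,(498,138,66));print(p)
cv2.circle(im,tuple(int(v) for v in p),3,(0,0,255),-1)
cv2.imwrite('pics/w5.png',im[:300,100:540])
np.save('pics/w5.npy',np.r_[s['ee_pos'],s['ee_rot']])
E
```

```text
[439.01229887 125.58923562 191.012763  ] [-179.90714862    0.18850691   16.8162009 ] [ 0.78134929 -0.08475201 -0.14699818] 8.25 91.38415236546781
[330.21594909 122.04179615]
```

View pics/w5.png

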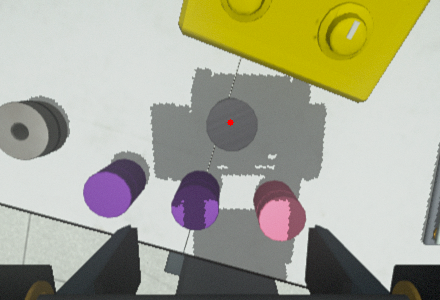

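Cup top centre at full (332,124), 2 px off prediction: cup ≈ (497,136). The fingers' line clears the purple and pink cups.

```bash
python3 - <<'E'
from h import *
g=np.load('pics/w5.npy');M=cam('wrist',{'ee_pos':g[:3],'ee_rot':g[3:]});print(world(M,(332,124),66))
plan(497,136,51,16.7)
E
```

```text
[496.89283722 136.08281503  66.        ]
  call [0.0582, 0.0051, 0.1409, 0.0012]
```

Request:
{"method": "apply_moves", "body": {
  "deltas": [
    [0.03,0.003,0.025,0,1],
    [0.058,0.006,0.06,0,1],
    [0.059,0.006,0.1,0,1],
    [0.059,0.006,0.125,0,1],
    [0.059,0.006,0.14,0,1]
  ]
}}

```text
time_s: 8.8
ee_pos: [498.4, 132.4, 50.9]
ee_rot: [180.0, 0.2, 16.5]
force: [0.8, 0.0, -0.5]
gripper_width: 91.2
gripper_force: 0.0
```

Request:
{"method": "apply_moves", "body": {
  "deltas": [
    [0,0,0,0,0.2],
    [0,0,0,0,-0.05],
    [0,0,0,0,-0.2],
    [0,0,0,0,-0.4],
    [0,0,0,0,-0.4]
  ],
  "grip_force": 20
}}

```text
time_s: 9.3
ee_pos: [499.3, 133.9, 53.9]
ee_rot: [180.0, -0.1, 16.5]
force: [-0.2, -0.5, 0.1]
gripper_width: 53.9
gripper_force: 0.0
```

Request:
{"method": "apply_moves", "body": {
  "deltas": [
    [-0.001,0,0.002,0,-0.05],
    [-0.001,0,0.002,0,-0.4],
    [-0.001,0,0.002,0,-0.4],
    [-0.001,0,0.002,0,-0.4],
    [-0.001,0,0.002,0,-0.4]
  ],
  "grip_force": 20
}}

```text
time_s: 9.8
ee_pos: [498.0, 133.7, 51.2]
ee_rot: [-180.0, -0.0, 16.5]
force: [0.4, 1.7, 2.3]
gripper_width: 43.8
gripper_force: 20.0
```

```bash
python3 - <<'E'
from h import *
plan(498,133.7,215,16.7)
plan(505.2,-201.8,215,16.7,start=(498,133.7,215,16.5),dmax=170)
E
```

```text
call [-0.0, 0.0, -0.1638, -0.0027]
  call [-0.0442, 0.1619, -0.0, -0.0017]
  call [-0.0445, 0.1618, -0.0, -0.0017]
```

Request:
{"method": "apply_moves", "body": {
  "deltas": [
    [0,0,-0.025,0,-0.4],
    [0,0,-0.06,0,-0.4],
    [0,0,-0.1,0,-0.4],
    [0,0,-0.14,0,-0.4],
    [0,0,-0.164,-0.003,-0.4]
  ]
}}

```text
time_s: 10.3
ee_pos: [498.5, 133.5, 217.5]
ee_rot: [180.0, -0.2, 16.7]
force: [1.0, -0.4, -1.2]
gripper_width: 43.4
gripper_force: 19.9
```

Request:
{"method": "apply_moves", "body": {
  "deltas": [
    [-0.007,0.025,0,0,-0.4],
    [-0.016,0.059,0,0,-0.4],
    [-0.026,0.095,0,0,-0.4],
    [-0.035,0.13,0,0,-0.4],
    [-0.044,0.162,0,0,-0.4]
  ]
}}

```text
time_s: 10.8
ee_pos: [501.6, -36.0, 214.2]
ee_rot: [-180.0, 0.1, 16.7]
force: [0.5, -0.1, -1.4]
gripper_width: 43.4
gripper_force: 19.9
```

Request:
{"method": "apply_moves", "body": {
  "deltas": [
    [-0.01,0.035,0,0,-0.4],
    [-0.019,0.07,0,0,-0.4],
    [-0.029,0.105,0,0,-0.4],
    [-0.038,0.138,0,0,-0.4],
    [-0.0445,0.162,0,0,-0.4]
  ]
}}

```text
time_s: 11.3
ee_pos: [505.5, -204.3, 214.0]
ee_rot: [-180.0, 0.1, 16.6]
force: [0.5, 0.6, -1.3]
gripper_width: 43.1
gripper_force: 19.9
```

Request:
{"method": "apply_moves", "body": {
  "deltas": [
    [0,0,0,0,-0.4],
    [0,0,0,0,-0.4],
    [0,0,0,0,-0.4]
  ]
}}

```text
time_s: 11.6
ee_pos: [505.9, -201.4, 214.5]
ee_rot: [-179.9, 0.1, 16.8]
force: [0.0, 1.5, -0.8]
gripper_width: 43.4
gripper_force: 19.9
```

```bash
python3 - <<'E'
from h import *
s=env.state();print(s['ee_pos'],s['ee_rot'],s['force'],s['time_s'],s['gripper_width'])
a=cams.grab_frame('scene');b=cams.grab_frame('side');c=cams.grab_frame('wrist')
M=fixed('scene');print(proj(M,(505.2,-201.8,104)),proj(M,s['ee_pos']))
o=np.zeros((600,800,3),np.uint8);o[:360,:400]=cv2.resize(a[150:270,290:424],(400,360),interpolation=2);o[:360,400:]=cv2.resize(b[170:290,260:394],(400,360),interpolation=2);o[360:,200:600]=c[160:,120:520]
cv2.imwrite('pics/h1.png',o)
E
```

```text
[ 505.86270793 -201.40459739  214.45411384] [-1.79931215e+02  5.14211488e-02  1.67516235e+01] [ 0.03636466  1.52360456 -0.83901794] 11.6 43.38414889215171
[354.6039064  212.49970974] [357.23558059 175.74402268]
```

View pics/h1.png

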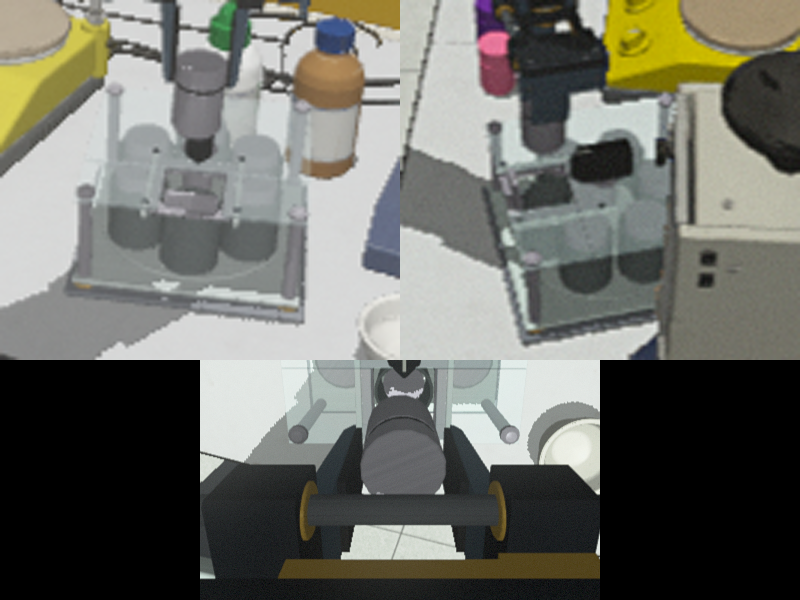

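The cup hangs upright, centred over the port (cup at x 402, nut midpoint 403.5 in the wrist crop). Now lowering in.

Request:
{"method": "apply_moves", "body": {
  "deltas": [
    [-0.0005,0,0.018,0,-0.4],
    [-0.0005,0,0.038,0,-0.4],
    [-0.0005,0,0.056,0,-0.4],
    [-0.0005,0,0.064,0,-0.4],
    [-0.0005,0,0.07,0,-0.4]
  ]
}}

```text
time_s: 12.25
ee_pos: [505.8, -201.9, 144.6]
ee_rot: [-180.0, 0.0, 16.8]
force: [0.4, -0.0, -1.5]
gripper_width: 43.1
gripper_force: 19.9
```

Request:
{"method": "apply_moves", "body": {
  "deltas": [
    [0,0,0.004,0,-0.4],
    [0,0,0.008,0,-0.4],
    [0,0,0.012,0,-0.4],
    [0,0,0.016,0,-0.4],
    [0,0,0.016,0,-0.4]
  ]
}}

```text
time_s: 12.75
ee_pos: [505.5, -202.3, 128.5]
ee_rot: [-180.0, 0.0, 16.7]
force: [-0.9, 0.3, -1.0]
gripper_width: 43.3
gripper_force: 19.9
```

Request:
{"method": "apply_moves", "body": {
  "deltas": [
    [0,0,0.003,0,-0.4],
    [0,0,0.006,0,-0.4],
    [0,0,0.009,0,-0.4],
    [0,0,0.009,0,-0.4]
  ]
}}

```text
time_s: 13.15
ee_pos: [505.5, -202.2, 119.4]
ee_rot: [-180.0, 0.0, 16.7]
force: [0.6, 0.6, -2.3]
gripper_width: 43.4
gripper_force: 19.9
```

Request:
{"method": "apply_moves", "body": {
  "deltas": [
    [0,0,0.002,0,-0.4],
    [0,0,0.004,0,-0.4],
    [0,0,0.006,0,-0.4],
    [0,0,0.006,0,-0.4]
  ]
}}

```text
time_s: 13.55
ee_pos: [505.6, -202.3, 113.6]
ee_rot: [-180.0, 0.0, 16.7]
force: [0.4, -0.4, -1.2]
gripper_width: 43.1
gripper_force: 19.9
```

Request:
{"method": "apply_moves", "body": {
  "deltas": [
    [0,0,0.001,0,-0.4],
    [0,0,0.002,0,-0.4],
    [0,0,0.003,0,-0.4],
    [0,0,0.003,0,-0.4]
  ]
}}

```text
time_s: 13.95
ee_pos: [505.7, -202.3, 110.8]
ee_rot: [-180.0, 0.0, 16.7]
force: [1.1, -0.4, -1.0]
gripper_width: 43.2
gripper_force: 19.9
```

Request:
{"method": "apply_moves", "body": {
  "deltas": [
    [0,0,0.001,0,-0.4],
    [0,0,0.002,0,-0.4],
    [0,0,0.002,0,-0.4]
  ]
}}

```text
time_s: 14.25
ee_pos: [506.0, -202.4, 109.2]
ee_rot: [180.0, -0.0, 16.7]
force: [-0.6, 0.5, 0.6]
gripper_width: 43.3
gripper_force: 20.0
```

Request:
{"method": "apply_moves", "body": {
  "deltas": [
    [0,0,0.001,0,-0.4],
    [0,0,0.0015,0,-0.4],
    [0,0,0.0015,0,-0.4]
  ]
}}

```text
time_s: 14.55
ee_pos: [506.1, -202.5, 107.9]
ee_rot: [180.0, -0.0, 16.7]
force: [-0.5, 1.2, 4.4]
gripper_width: 43.4
gripper_force: 20.0
```

Contact at TCP ≈ 109, so the screws raise the works by about 2 mm. Releasing.

Request:
{"method": "apply_moves", "body": {
  "deltas": [
    [0,0,0,0,0.1],
    [0,0,0,0,0.3],
    [0,0,0,0,0.4],
    [0,0,-0.01,0,0.4],
    [0,0,-0.03,0,0.4]
  ]
}}

```text
time_s: 15.05
ee_pos: [504.8, -202.0, 136.7]
ee_rot: [-179.9, 0.2, 16.7]
force: [-0.2, 0.1, -0.4]
gripper_width: 64.0
gripper_force: 0.0
```

Request:
{"method": "apply_moves", "body": {
  "deltas": [
    [0,0,-0.01,0,0.0],
    [0,0,-0.01,0,-0.5],
    [0,0,-0.01,0,-1],
    [0,0,-0.01,0,-1],
    [0,0,-0.01,0,-1]
  ]
}}

```text
time_s: 15.55
ee_pos: [505.4, -202.2, 146.7]
ee_rot: [-179.9, 0.1, 16.7]
force: [0.4, 0.2, -0.6]
gripper_width: 27.1
gripper_force: 0.0
```

Request:
{"method": "apply_moves", "body": {
  "deltas": [
    [0,0,0,0,-1],
    [0,0,0,0,-1],
    [0,0,0,0,-1],
    [0,0,0,0,-1]
  ]
}}

```text
time_s: 15.95
ee_pos: [505.8, -202.3, 147.4]
ee_rot: [-180.0, 0.0, 16.7]
force: [0.1, -0.1, 0.0]
gripper_width: 0.4
gripper_force: 0.0
```

```bash
python3 - <<'E'
from h import *
s=env.state();print(s['ee_pos'],s['ee_rot'],s['force'],s['time_s'],s['gripper_width'])
for n in('scene','wrist'): cv2.imwrite(f'pics/p_{n}.png',cams.grab_frame(n))
im=cv2.imread('pics/p_scene.png');M=fixed('scene');p=proj(M,(505.4,-202,124));q=proj(M,(505.4,-202,105));print(p,q)
x,y=map(int,p.round())
g=cv2.cvtColor(im,6);print(g[y-14:y+24:2,x-20:x+21:2])
E
```

```text
[ 505.78027756 -202.34844593  147.35626235] [-1.79991486e+02  4.38085955e-03  1.67222529e+01] [ 0.10772859 -0.05222703  0.02846429] 15.95 0.4425234236240786
[355.16895195 206.12481575] [354.72545807 212.16658716]
[[167 164 162 164 181 214 216 196 138  84  64  67  87  54 158 167 188 187
  183 178 183]
 [161 161 161 160 160 163 212 161 137  85  62  76  86  69 161 153 183 186
  182 172 164]
 [160 160 160 161 159 160 195 155 137  84  62  72  79  95 161 150 168 168
  160 161 161]
 [163 163 161 161 163 159 146 144 106  86  59  79  69  89 153 149 174 159
  161 160 160]
 [163 166 165 113 133 159 150 143 133  85  60  84  59 102 147 150 147 160
  160 159 159]
 [162 163 163 173 163 157 153 136 120 111 108 110  68 147 152 148 147 143
  111 165 165]
 [172 165 168 174 159 159 126 111 113 111 112 112 111 118 172 156 156 154
  165 163 165]
 [160 160 162 175 159 136 112 111 112 113 110 111 112 111 141 159 159 155
  169 163 161]
 [159 161 157 166 160 128 105 115 111 110 109 109 109 112 114 121 160 167
  169 161 173]
 [165 162 169 159 160 103 103 114 116 124 119 128 123 113 128 124 159 166
  157 159 161]
 [167 166 175 161 160  95 103 114 118 122 122 124 120 114 132 139 160 173
  163 160 160]
 [161 161 174 160 151 133 177 181 173 169 165 124 110  90 129 155 159 172
  165 167 164]
 [155 121 129 164 132 139 133 132 134 135 130 125 123 122 104 156 161 171
  165 166 166]
 [152 159 160 161 172 141 131 132 130 131 126 123 126 125  92 157 160 170
  156 159 155]
 [104 167 125 130 166 183 173 171 170 168 114 117 117 121 108 156 164 113
  147 153 155]
 [101 121 106  96  94  90 100 108 102 124 125 121 135 123 164 148 131 161
  145 150 158]
 [101 100  98  97  93  88  97  94  97  99 100  99  97  95  89  91  97 155
  100 103 105]
 [102  99  99  96  92  91  98  96  98 101  98  99  97  94  85  88  93  99
   98 101 100]
 [102 100  98  95  89  92  95  95  97 101 102  98  97  93  84  88  92  97
   98 100 100]]
```

The cup stands in the well (its disc is where predicted). Pressing gently.

Request:
{"method": "apply_moves", "body": {
  "deltas": [
    [0,0,0.008,0,-1],
    [0,0,0.016,0,-1],
    [0,0,0.02,0,-1],
    [0,0,0.022,0,-1],
    [0,0,0.024,0,-1]
  ]
}}

```text
time_s: 16.55
ee_pos: [505.7, -202.4, 123.4]
ee_rot: [-180.0, 0.0, 16.7]
force: [-1.3, 0.8, 3.8]
gripper_width: -0.1
gripper_force: 1.9
```

Request:
{"method": "apply_moves", "body": {
  "deltas": [
    [0,0,0.003,0,-1],
    [0,0,0.006,0,-1],
    [0,0,0.009,0,-1],
    [0,0,0.012,0,-1],
    [0,0,0.012,0,-1]
  ]
}}

```text
time_s: 17.05
ee_pos: [505.8, -202.5, 111.8]
ee_rot: [180.0, -0.0, 16.7]
force: [-3.0, 0.5, 6.8]
gripper_width: 0.7
gripper_force: 3.4
```

Request:
{"method": "apply_moves", "body": {
  "deltas": [
    [0,0,0.003,0,-1],
    [0,0,0.006,0,-1],
    [0,0,0.009,0,-1],
    [0,0,0.012,0,-1],
    [0,0,0.012,0,-1]
  ]
}}

```text
time_s: 17.55
ee_pos: [505.9, -202.7, 100.3]
ee_rot: [179.9, -0.0, 16.7]
force: [-2.5, -0.1, 9.5]
gripper_width: 0.7
gripper_force: 4.9
```

Request:
{"method": "apply_moves", "body": {
  "deltas": [
    [0,0,0.001,0,-1],
    [0,0,0.002,0,-1],
    [0,0,0.002,0,-1]
  ]
}}

```text
time_s: 17.85
ee_pos: [505.9, -202.7, 98.6]
ee_rot: [179.9, -0.0, 16.7]
force: [-3.3, 0.1, 9.6]
gripper_width: 0.6
gripper_force: 5.1
```

Request:
{"method": "apply_moves", "body": {
  "deltas": [
    [0,0,0.001,0,-1],
    [0,0,0.0015,0,-1],
    [0,0,0.0015,0,-1]
  ]
}}

```text
time_s: 18.15
ee_pos: [505.9, -202.8, 97.3]
ee_rot: [179.9, -0.0, 16.7]
force: [-3.1, 0.9, 10.5]
gripper_width: 0.5
gripper_force: 5.3
```

Request:
{"method": "apply_moves", "body": {
  "deltas": [
    [0,0,0.0005,0,-1],
    [0,0,0.001,0,-1],
    [0,0,0.001,0,-1]
  ]
}}

```text
time_s: 18.45
ee_pos: [506.0, -202.8, 96.3]
ee_rot: [179.9, -0.0, 16.7]
force: [-2.6, 0.9, 11.1]
gripper_width: 0.3
gripper_force: 5.4
```

Request:
{"method": "apply_moves", "body": {
  "deltas": [
    [0,0,0.0005,0,-1],
    [0,0,0.001,0,-1],
    [0,0,0.001,0,-1]
  ]
}}

```text
time_s: 18.75
ee_pos: [506.2, -203.0, 96.1]
ee_rot: [179.9, -0.1, 16.7]
force: [-4.2, -0.1, 16.0]
gripper_width: 0.6
gripper_force: 7.5
```

Request:
{"method": "apply_moves", "body": {
  "deltas": [
    [0,0,0.0005,0,-1],
    [0,0,0.0005,0,-1],
    [0,0,0.0005,0,-1]
  ]
}}

```text
time_s: 19.05
ee_pos: [506.2, -203.1, 96.0]
ee_rot: [179.9, -0.1, 16.8]
force: [-5.1, -0.1, 17.5]
gripper_width: 0.3
gripper_force: 8.4
```

Home at z ≈ 96.1. Adding about 1 mm of command, then dragging.

Request:
{"method": "apply_moves", "body": {
  "deltas": [
    [0,0,0.0005,0,-1],
    [0,0,0.001,0,-1],
    [0,0,0.001,0,-1]
  ]
}}

```text
time_s: 19.35
ee_pos: [506.4, -203.3, 95.6]
ee_rot: [179.8, -0.1, 16.8]
force: [-6.1, 0.2, 21.3]
gripper_width: 0.3
gripper_force: 10.2
```

Request:
{"method": "apply_moves", "body": {
  "deltas": [
    [-0.002,0,0,0,-1],
    [-0.004,0,0,0,-1],
    [-0.006,0,0,0,-1],
    [-0.008,0,0,0,-1]
  ]
}}

```text
time_s: 19.75
ee_pos: [504.2, -205.5, 96.4]
ee_rot: [179.6, -0.8, 16.6]
force: [7.3, 3.8, 12.7]
gripper_width: 0.7
gripper_force: 6.6
```

Request:
{"method": "apply_moves", "body": {
  "deltas": [
    [-0.001,0,0.001,0,-1],
    [-0.002,0,0.001,0,-1],
    [-0.003,0,0.001,0,-1]
  ]
}}

```text
time_s: 20.05
ee_pos: [503.4, -206.6, 96.0]
ee_rot: [179.5, -1.0, 16.6]
force: [9.3, 3.5, 15.2]
gripper_width: 0.5
gripper_force: 7.3
```

Request:
{"method": "apply_moves", "body": {
  "deltas": [
    [-0.001,-0.001,0,0,-1],
    [-0.002,-0.001,0,0,-1],
    [-0.003,-0.002,0.0005,0,-1],
    [-0.004,-0.002,0.0005,0,-1]
  ]
}}

```text
time_s: 20.45
ee_pos: [500.2, -206.6, 96.0]
ee_rot: [179.3, -1.1, 16.6]
force: [10.2, 1.8, 15.7]
gripper_width: 0.4
gripper_force: 7.7
```

Request:
{"method": "apply_moves", "body": {
  "deltas": [
    [-0.001,0,0,0,-1],
    [-0.002,-0.001,0,0,-1],
    [-0.003,-0.001,0.0005,0,-1],
    [-0.004,-0.001,0.0005,0,-1],
    [-0.005,-0.001,0.0005,0,-1]
  ]
}}

```text
time_s: 20.95
ee_pos: [495.9, -207.0, 95.9]
ee_rot: [179.3, -1.2, 16.6]
force: [11.5, 3.4, 17.4]
gripper_width: 0.3
gripper_force: 8.5
```

Request:
{"method": "apply_moves", "body": {
  "deltas": [
    [-0.001,0,0,0,-1],
    [-0.002,0,0,0,-1],
    [-0.003,0,0,0,-1],
    [-0.004,0,0,0,-1],
    [-0.006,0,0,0,-1]
  ]
}}

```text
time_s: 21.45
ee_pos: [490.0, -208.8, 95.7]
ee_rot: [179.3, -1.2, 16.6]
force: [10.7, 4.1, 16.7]
gripper_width: 0.1
gripper_force: 8.3
```

Request:
{"method": "apply_moves", "body": {
  "deltas": [
    [-0.001,0,0,0,-1],
    [-0.002,0,0,0,-1],
    [-0.003,0,0,0,-1],
    [-0.004,0,0,0,-1],
    [-0.005,0,0,0,-1]
  ]
}}

```text
time_s: 21.95
ee_pos: [485.0, -210.3, 95.6]
ee_rot: [179.3, -1.2, 16.6]
force: [10.7, 3.4, 15.8]
gripper_width: 0.4
gripper_force: 8.2
```

Request:
{"method": "apply_moves", "body": {
  "deltas": [
    [-0.001,0,0,0,-1],
    [-0.002,0,0,0,-1],
    [-0.003,0,0.0003,0,-1],
    [-0.004,0,0.0003,0,-1],
    [-0.005,0,0.0003,0,-1]
  ]
}}

```text
time_s: 22.45
ee_pos: [480.4, -211.7, 95.4]
ee_rot: [179.3, -1.2, 16.6]
force: [11.4, 4.4, 17.0]
gripper_width: 1.1
gripper_force: 8.5
```

Request:
{"method": "apply_moves", "body": {
  "deltas": [
    [-0.001,0,0,0,-1],
    [-0.002,0,0,0,-1],
    [-0.003,0,0,0,-1],
    [-0.004,0,0,0,-1]
  ]
}}

```text
time_s: 22.85
ee_pos: [476.7, -212.9, 95.3]
ee_rot: [179.3, -1.2, 16.6]
force: [13.2, 4.8, 15.1]
gripper_width: 0.1
gripper_force: 9.2
```

Request:
{"method": "apply_moves", "body": {
  "deltas": [
    [-0.001,0,0,0,-1],
    [-0.002,0,0,0,-1],
    [-0.002,0,0,0,-1]
  ]
}}

```text
time_s: 23.15
ee_pos: [476.6, -212.9, 95.4]
ee_rot: [179.3, -1.4, 16.5]
force: [15.7, 6.8, 13.3]
gripper_width: 0.5
gripper_force: 11.2
```

Request:
{"method": "apply_moves", "body": {
  "deltas": [
    [-0.001,0,0,0,-1],
    [-0.002,0,0,0,-1],
    [-0.002,0,0,0,-1]
  ]
}}

```text
time_s: 23.45
ee_pos: [476.6, -213.0, 95.5]
ee_rot: [179.3, -1.7, 16.5]
force: [21.8, 10.5, 11.2]
gripper_width: 0.4
gripper_force: 13.9
```

The gate has reached its stop: no further advance while the force rises. Relaxing sideways and lifting.

Request:
{"method": "apply_moves", "body": {
  "deltas": [
    [0.003,0,0,0,-1],
    [0.006,0,0,0,-1],
    [0.009,0,0,0,-1],
    [0.009,0,-0.002,0,-1],
    [0.009,0,-0.005,0,-1]
  ]
}}

```text
time_s: 23.95
ee_pos: [476.0, -210.9, 97.7]
ee_rot: [179.6, -0.6, 16.7]
force: [6.5, 0.1, -3.3]
gripper_width: 0.8
gripper_force: 2.9
```

Request:
{"method": "apply_moves", "body": {
  "deltas": [
    [0,0,-0.01,0,-1],
    [0,0,-0.03,0,-1],
    [0,0,-0.06,0,-1],
    [0,0,-0.1,0,-1],
    [0,0,-0.14,0,-1]
  ]
}}

```text
time_s: 24.45
ee_pos: [471.2, -209.4, 235.9]
ee_rot: [-180.0, 0.0, 16.7]
force: [0.5, -0.1, 0.1]
gripper_width: 0.6
gripper_force: 0.0
```

```bash
python3 - <<'E'
from h import *
s=env.state();print(s['ee_pos'],s['ee_rot'],s['force'],s['time_s'])
im=cams.grab_frame('wrist');sc=cams.grab_frame('scene');cv2.imwrite('pics/f.png',im);cv2.imwrite('pics/fs.png',sc)
M=cam('wrist',s);K,T=M
ex=np.array([np.cos(np.radians(16.8)),np.sin(np.radians(16.8))]);ey=np.array([-ex[1],ex[0]])
ax=np.array([505.3,-202])+60*ex
def W(x,y,z): return [*(ax+x*ex+y*ey),z]
g=cv2.cvtColor(im,6);g0=cv2.imread('pics/p_wrist.png',0)
# rectified top view on plane of the gate top (z=101), stand x from -130 to -20, y -40..40 ; 1 px = 1 mm
def prof(img,M,z,ys):
    out=[]
    for x in range(-124,-20,2):
        v=[img[tuple(int(round(q)) for q in proj(M,W(x,y,z))[::-1])] for y in ys if 0<=proj(M,W(x,y,z))[1]<400 and 0<=proj(M,W(x,y,z))[0]<640]
        out.append((x,int(np.mean(v)) if v else -1))
    return out
print('lip top 116',prof(g,M,116,(-12,-6,6,12)))
print('gate 101',prof(g,M,101,(-8,8)))
S=fixed('scene')
before=cv2.imread('pics/scene0.png',0);af=cv2.cvtColor(sc,6)
print('scene lip before',prof(before,S,116,(-12,-6,0,6,12)))
print('scene lip after',prof(af,S,116,(-12,-6,0,6,12)))
E
```

```text
[ 471.1859902  -209.36281496  235.85978232] [-1.79957664e+02  2.84127436e-02  1.67209126e+01] [ 0.50313633 -0.1134398   0.09379137] 24.45
lip top 116 [(-124, 205), (-122, 217), (-120, 215), (-118, 216), (-116, 193), (-114, 137), (-112, 135), (-110, 136), (-108, 120), (-106, 80), (-104, 63), (-102, 116), (-100, 175), (-98, 173), (-96, 180), (-94, 174), (-92, 172), (-90, 170), (-88, 172), (-86, 173), (-84, 174), (-82, 151), (-80, 93), (-78, 104), (-76, 92), (-74, 94), (-72, 98), (-70, 99), (-68, 98), (-66, 98), (-64, 101), (-62, 97), (-60, 98), (-58, 99), (-56, 101), (-54, 100), (-52, 90), (-50, 98), (-48, 98), (-46, 96), (-44, 99), (-42, 97), (-40, 96), (-38, 96), (-36, 97), (-34, 115), (-32, 143), (-30, 101), (-28, 106), (-26, 66), (-24, 43), (-22, 44)]
gate 101 [(-124, 217), (-122, 215), (-120, 154), (-118, 134), (-116, 169), (-114, 155), (-112, 114), (-110, 71), (-108, 67), (-106, 122), (-104, 174), (-102, 173), (-100, 173), (-98, 161), (-96, 154), (-94, 173), (-92, 173), (-90, 174), (-88, 174), (-86, 152), (-84, 80), (-82, 93), (-80, 84), (-78, 98), (-76, 99), (-74, 98), (-72, 99)
[... 888 characters left out ...]
, (-28, 151), (-26, 141), (-24, 147), (-22, 148)]
scene lip after [(-124, 129), (-122, 132), (-120, 132), (-118, 130), (-116, 131), (-114, 134), (-112, 135), (-110, 146), (-108, 156), (-106, 157), (-104, 149), (-102, 122), (-100, 109), (-98, 112), (-96, 112), (-94, 111), (-92, 112), (-90, 112), (-88, 113), (-86, 112), (-84, 112), (-82, 112), (-80, 112), (-78, 113), (-76, 117), (-74, 124), (-72, 120), (-70, 113), (-68, 109), (-66, 112), (-64, 112), (-62, 111), (-60, 110), (-58, 110), (-56, 113), (-54, 117), (-52, 122), (-50, 139), (-48, 149), (-46, 157), (-44, 162), (-42, 161), (-40, 159), (-38, 148), (-36, 148), (-34, 128), (-32, 115), (-30, 102), (-28, 100), (-26, 72), (-24, 82), (-22, 82)]
```

The lip spans about -109 to -115 mm, where it should be when shut. The seam of the bar over the cup is at about -54, the cup and knob are in place, and the arm is clear. Handing in.

```bash
python3 -c "
from workcell import env
print(env.job_done())"
```

```text
the job is handed in; nothing more can be done
None
```

The job is handed in, with no verdict returned: the empty well is under the port, the cup is upright and pressed home, the gate is on its stop over it (about 24 s used), and I moved none of the other things.

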